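# Stamp a sleeve in the hand press and tip it out

### The arm

A 6-joint arm with a two-finger parallel gripper is mounted at the origin on the work surface. World frame = base frame: x ahead of the robot, y to its left, z up, the work surface at z = 0. Lengths are in mm, angles in rad, forces in N, time in s.
With the tool pointing down it reaches from about 350 to 975 mm from the base axis. Payload 7.1 kg.
Tool frame: the origin (TCP) lies on the front face of the gripper's body, between the roots of the fingers; the fingertips stand 80 mm ahead of it and the grasp point (between the pads) lies 61 mm ahead of it (env.tips_ahead is the distance from the TCP to the fingertips, in mm); z points along the fingers, y is the line along which they close (so a half turn about z gives the same grasp; the last joint's range is limited). The gripper opens to 88 mm and grips with 3 to 60 N. Pads are 20 mm wide; open, the fingers measure 115 mm over their backs; the gripper's body (75 mm by 178 mm) begins 61 mm behind the grasp point.
Start: joints at [-1.165, 0.423, 1.63, -0, 1.089, -0.019], TCP at [257.602, -569.427, 302.675] pointing down, gripper open.
Joint ranges: [-3, 3], [-0.9, 2.11], [0.09, 2.58], [-1.31, 4.45], [0.11, 2.69], [-2.54, 2.54]. Speed limits (rad/s): [2.39, 2.39, 3.01, 3.14, 3.14, 3.14].

### API

Orientations are given as a unit quaternion [x, y, z, w].
In Python, from station import env, set_gripper, viewer, workorder gives the robot as it stands. Calls block until the motion is done:
- env.reach(position, orientation): joint-space move of the TCP to a pose.
- env.move_l(position, rot=None, rate=150, f_stop=None): straight line of the TCP; rot=None keeps the orientation; rate is the mean speed in mm/s. With f_stop (N) it stops when the force on the tool has changed by that much, and returns True; else False.
- env.move_joints(angles): joint-space move.
- set_gripper(opening): finger opening in mm; the grip force is fixed at half the most; returns when the fingers have stopped.
- env.hold(seconds).
- env.ik(position, orientation): joint angles nearest the present ones, or None.
- env.read_state(): the state.
- viewer.camera(name): name is "side" or "top" or "wrist"; returns the picture (400x640x3 uint8, blue, green, red); there is no depth.
- viewer.camera_params(name): a dict with "fx", "fy", "cx", "cy" (pixels), "pose" (4x4, takes a point from camera to world coordinates); the wrist camera has in their place "tool_from_camera" (4x4, takes a point from camera to tool coordinates, whose origin is the TCP and whose axes are the flange's). Camera axes: x right, y up, looking along -z (the intrinsics and any distortion apply to the point x, -y, -z); pixel columns grow to the right and rows downward; lengths in mm; the calibration is good to about 2 mm. A picture is of the moment at which its call begins: read the wrist's pose just before it. camera_params takes no time and is no camera call.
A pose or a line that the arm cannot do raises env.IKError and nothing moves.
- workorder.sign_off(): hands the job in; it is judged then, once.
The state is a dict: "time_s": time; "qpos": joint angles; "dq": joint speeds; "tau": joint torques, N m; "tool_pos": TCP position; "orientation": TCP orientation; "force": force on the tool from outside, world axes, zero at the start; "wrist_torque": the same for the moment, N m; "width": finger opening in mm; "grip_force": force on a finger pad.
Only numpy, scipy, OpenCV 4.12 (cv2) and the standard library are available. Lean on these libraries where they do the work, as an engineer would, in place of code of your own. Each camera call takes 0.05 s, during which the arm holds its last target. There are 200 camera calls.

### The job

A steel sleeve is lying in the tipping cradle of the small hand marking press. Stamp it by pushing the press's round palm head straight down to its stop, hold it there for about a second and let it spring back up; then push the cradle's lever right over to its stop (about 45 degrees) so that the sleeve rolls out into the catch tray, and bring the lever back upright so that the cradle is level again. Leave the other things on the bench where they are.

Things in the scene. Friction and masses are not known exactly. Their poses are not given: they have to be found in the camera images.
- press: Small grey hand press, bolted down. Origin: on the bench, straight below the plunger; z up. Base 150 (x) x 275 (y, -170 to +105) x 12 mm. At +y a column (60 x 32 mm, at y = 72, 152 mm high) carries a guide tube (38 mm wide, top at z = 150) over the cradle. At -y is the open aluminium catch tray; at +x the upright cradle lever.
- head_top (a point): Middle of the flat top of the black round palm head (44 mm across, 18 mm thick) of the spring plunger; 193 mm above the bench when up, 168 mm when down on its stop. Nothing nearby is higher.
- ram (a joint): Plunger stroke in m: 0 up (its spring returns it), 0.025 down on its stop, straight down. Needs about 3 N to start and 13 N at the stop.
- cradle (a joint): Tilt of the cradle and its lever in rad: 0 level with the lever upright (a stop), 0.8 tipped right over towards the tray (a stop). It turns about the press's x axis, the lever's top going to the press's -y. Stiff hinge: it stays where it is left; the knob needs about 2 N.
- cradle_hinge (a point): Point on the cradle's hinge axis below the plunger, 55 mm above the bench; the axis runs along the press's x.
- lever_knob (a point): Centre of the black ball knob (26 mm across) on top of the cradle's thin steel lever (rod 8 mm). Lever upright: press x = 100, y = 0, z = 165 mm, 110 mm above the hinge axis. The knob can be pushed sideways either way with a finger on each side of it.
- sleeve: Turned bare steel sleeve, 30 mm in diameter, 40 mm long, dark bore ends, about 0.12 kg. Origin at its centre, x along its axis. It starts lying along the press's x in the V of the cradle, below the plunger, its centre 73 mm above the bench; it rolls out of the V when the cradle is tipped more than about 0.4 rad.
- tray_middle (a point): Middle of the floor of the catch tray: open-topped, 126 (x) x 132 (y) mm outside, walls 3 mm, floor about 22 mm above the bench and sloping down away from the cradle, side walls up to 55 mm, far wall 68 mm. It is fixed to the press, its middle at press y = -100 mm.
- spray_can: Bystander: dark spray can, 64 mm across, 190 mm high, standing. Origin at the middle of its foot.
- pump_bottle: Bystander: white hand-cleaner bottle with a small grey pump head and spout, 72 mm across, 185 mm high, standing. Origin at the middle of its foot. Not to be pressed.
- grease_tin: Bystander: low grease jar, 84 mm across, 50 mm high. Origin at the middle of its foot.
- parts_box: Bystander: cardboard parts box, 90 x 130 x 60 mm. Origin at the middle of its underside.
- sprocket: Bystander: flat steel sprocket, about 100 mm across, 12 mm high, lying near the press's lever. Origin at the middle of its underside.
- spanner: Bystander: steel spanner, 170 mm long, lying beside the column of the press. Origin near its middle, x along it.
- screwdriver: Bystander: screwdriver, 200 mm long, lying on the bench. Origin near its middle, x along it.

How it is judged:
By the outcome, as a careful person would: the job done as asked, in the order asked, and still so for the second after the job is handed in, with the robot touching nothing.
It also fails if it takes over 58 s, if anything falls off the work surface, if the arm or the gripper's body presses on something with over 40 N, if the wrist force passes 120 N, or if a joint passes its speed limit or range.

## Working session

There is one attempt and no reset: what is moved stays moved. The work goes in short steps, each a Python script; the robot and the scene stay as the last script left them, time stands still between calls to the robot, and variables do not carry over. Pictures are saved under pics/ and viewed, at most 10 in all, crops included, and the job is handed in when it is done.

```bash
ls; mkdir -p pics; python3 - <<'E'
from station import env, set_gripper, viewer, workorder
import cv2
for n in ("side","top"):
    cv2.imwrite(f"pics/{n}0.png",viewer.camera(n))
    p=viewer.camera_params(n); print(n,p)
print(viewer.camera_params("wrist"))
s=env.read_state();print(s)
E
```

```text
pics
side {'fx': 474.36393103943254, 'fy': 474.36393103943254, 'cx': 327.2240235848928, 'cy': 200.04584844623793, 'pose': array([[ 4.76328466e-01,  5.94089368e-01, -6.48204455e-01,
        -3.75777017e+02],
       [-8.79108732e-01,  3.07774507e-01, -3.63926766e-01,
        -5.07700240e+02],
       [-1.67042158e-02,  7.43190874e-01,  6.68870910e-01,
         1.09844664e+03],
       [ 0.00000000e+00,  0.00000000e+00,  0.00000000e+00,
         1.00000000e+00]])}
top {'fx': 465.22828881437295, 'fy': 465.22828881437295, 'cx': 320.3339497747105, 'cy': 197.30138460929072, 'pose': array([[ 2.75290113e-02,  9.88469928e-01, -1.48893769e-01,
         3.75478622e+02],
       [-9.99539433e-01,  2.53168615e-02, -1.67325749e-02,
         2.27859742e+01],
       [-1.27701242e-02,  1.49285824e-01,  9.88711620e-01,
         1.51353771e+03],
       [ 0.00000000e+00,  0.00000000e+00,  0.00000000e+00,
         1.00000000e+00]])}
{'fx': 306.50501238148183, 'fy': 306.50501238148183, 'cx': 322.106611965378, 'cy': 201.8287727925002, 'tool_from_camera': array([[-1.23013307e-03,  9.61487673e-01,  2.74845304e-0
[... 302 characters left out ...]
'qpos': array([-1.16501877e+00,  4.23759142e-01,  1.63058021e+00,  3.27260756e-05,
        1.08862623e+00, -1.89921511e-02]), 'dq': array([ 3.99502955e-05, -1.72105501e-03, -1.71191174e-03,  1.07114268e-03,
       -1.59084298e-03, -4.22185919e-04]), 'tau': array([ 6.99044012e-04, -5.45612741e+01, -2.74327040e+01,  6.45319582e-02,
        1.89558225e-02, -2.64345022e-05]), 'tool_pos': array([ 257.45167106, -569.09017846,  301.99577037]), 'orientation': array([ 9.77532358e-01,  2.10784289e-01, -1.17709002e-04, -6.76452009e-04]), 'force': array([ 0.42701195, -0.35327654, -0.20118718]), 'wrist_torque': array([-0.02602241, -0.02955151,  0.03103155]), 'grip_force': 0.0, 'width': 87.84841184435788}
```

View pics/side0.png

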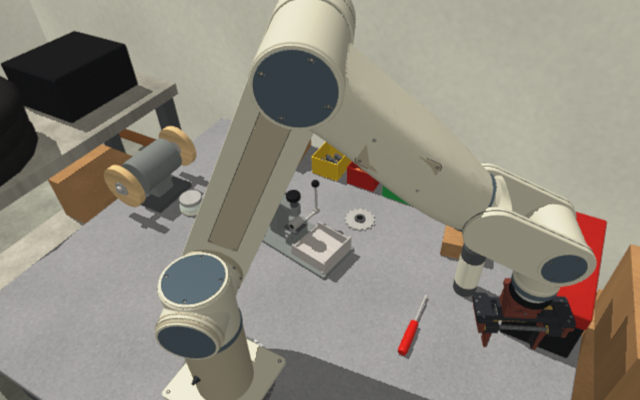

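View pics/top0.png

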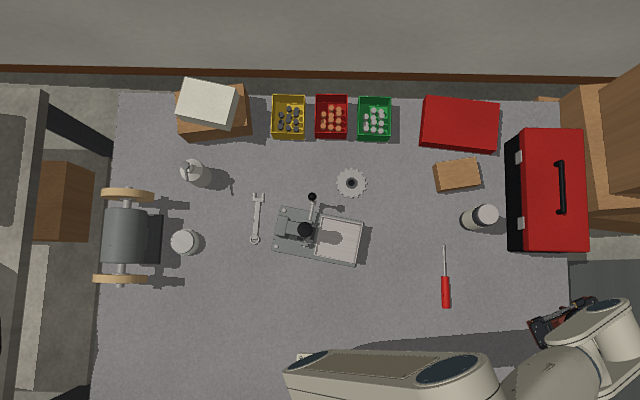

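The side view shows the head at about (293,197), the knob at (315,184) and the tray at (320,250). In the top view the head is at (305,230), the knob at (312,197) and the tray at (340,240). Next I'll triangulate the dark blobs.

```bash
cat > h.py <<'E'
import numpy as np, cv2
from scipy.spatial.transform import Rotation as R
from station import env, set_gripper, viewer, workorder
def ray(P,pose,uv):
    d=np.array([(uv[0]-P['cx'])/P['fx'],-(uv[1]-P['cy'])/P['fy'],-1.])
    d=pose[:3,:3]@d; return pose[:3,3],d/np.linalg.norm(d)
def tri(rays):
    A=sum(np.eye(3)-np.outer(d,d) for _,d in rays); b=sum((np.eye(3)-np.outer(d,d))@o for o,d in rays)
    x=np.linalg.solve(A,b); return x,[np.linalg.norm(np.cross(x-o,d)) for o,d in rays]
def onz(r,z): return r[0]+r[1]*(z-r[0][2])/r[1][2]
def blobs(img,box,thr=45,amin=15):
    x0,y0,x1,y1=box; m=(img[y0:y1,x0:x1].max(2)<thr).astype(np.uint8)
    n,l,s,c=cv2.connectedComponentsWithStats(m)
    return [(c[i]+[x0,y0],s[i]+[x0,y0,0,0,0]) for i in range(1,n) if s[i][4]>=amin]
E
python3 - <<'E'
from h import *
for n,box in (("side",(260,160,380,280)),("top",(265,180,380,280))):
    im=cv2.imread(f"pics/{n}0.png")
    for t in (40,60):
        for c,s in blobs(im,box,t): print(n,t,c.round(1),s)
    x0,y0,x1,y1=box
    cv2.imwrite(f"pics/{n}0c.png",cv2.resize(im[y0:y1,x0:x1],None,fx=5,fy=5,interpolation=cv2.INTER_NEAREST))
    P=viewer.camera_params(n)
P={n:viewer.camera_params(n) for n in("side","top")}
for a,b in (((293,197),(305,230)),((315,184),(312,197))):
    print(tri([ray(P["side"],P["side"]["pose"],a),ray(P["top"],P["top"]["pose"],b)]))
E
```

```text
side 40 [314.8 183.5] [312 181   6   6  28]
side 40 [292.8 196.2] [287 191  13  12 128]
side 60 [314.8 183.2] [312 180   7   7  38]
side 60 [293.  197.4] [286 190  14  17 171]
side 60 [359.5 217.4] [357 216   6   4  22]
side 60 [300.6 227.4] [296 224  10   8  29]
top 40 [350.8 182.3] [348 180   6   6  26]
top 40 [311.6 196.3] [308 193   8   8  48]
top 40 [304.8 229.1] [298 222  15  15 179]
top 60 [350.9 182.4] [348 180   7   6  36]
top 60 [311.7 196.4] [308 193   8   9  53]
top 60 [305.9 230.7] [297 222  20  20 265]
top 60 [285.2 235.7] [279 233  11   6  27]
(array([480.15973667,  86.94731832, 179.97498917]), [np.float64(0.2549224399627467), np.float64(0.25492243996278985)])
(array([579.2692091 ,  70.20309917, 161.94480129]), [np.float64(0.033962811511717615), np.float64(0.033962811511514514)])
```

View pics/top0c.png

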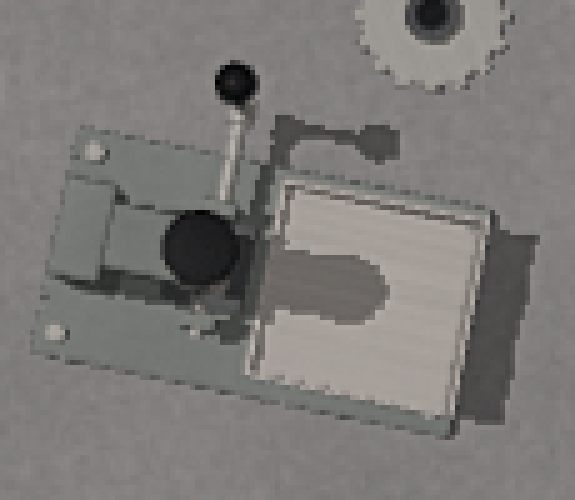

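The crop shows the press with its +x axis turned about -10° in world. The head is at (304.8,229.1), the knob at (311.6,196.4), and the tray is to the right. I'll refine this with the wrist camera from two places.

```bash
cat >> h.py <<'E'
def pose_q(psi,tilt=0.):
    # tool z down, tool x = press +x, tool y = press -y ; tilt about press x (lever sense)
    return (R.from_euler('z',psi)*R.from_euler('x',tilt)*R.from_euler('x',np.pi)).as_quat()
def wcam():
    s=env.read_state(); T=np.eye(4); T[:3,:3]=R.from_quat(s['orientation']).as_matrix(); T[:3,3]=s['tool_pos']
    im=viewer.camera("wrist"); P=viewer.camera_params("wrist"); return im,P,T@P['tool_from_camera']
E
python3 - <<'E'
from h import *
import pickle
psi=np.radians(-10.); q=pose_q(psi); ex=np.array([np.cos(psi),np.sin(psi),0]); ey=np.array([-ex[1],ex[0],0])
O=np.array([480,87,0.]); out=[]
set_gripper(0)
for i,y in enumerate((-40,40)):
    env.reach(O-25*ex+y*ey+[0,0,350],q); env.hold(.3)
    im,P,T=wcam(); out.append((P,T)); cv2.imwrite(f"pics/w{i}.png",im)
    for c,s in blobs(im,(0,0,640,400),40,150): print(i,c.round(1),s)
pickle.dump(out,open("w.pkl","wb")); print(env.read_state()['time_s'])
cv2.imwrite("pics/w01.png",cv2.resize(np.hstack([cv2.imread("pics/w0.png"),cv2.imread("pics/w1.png")]),(800,250)))
E
```

```text
0 [271.3  48.9] [256  32  31  35 814]
0 [278.3 180.2] [ 247  151   53   54 1574]
0 [270.2 320.1] [ 205  271  112  101 7590]
0 [382.  319.1] [ 328  271  114   94 9718]
0 [314.9 390.7] [    0   353   640    47 10087]
1 [371.5  48.9] [356  32  31  35 812]
1 [370.3 177.6] [ 344  151   54   54 2186]
1 [ 30.3 220.4] [  6 177  53  91 843]
1 [270.2 320.1] [ 205  271  112  101 7554]
1 [382.  319.1] [ 328  271  114   94 9724]
1 [314.9 390.7] [    0   353   640    47 10086]
4.8833
```

View pics/w01.png

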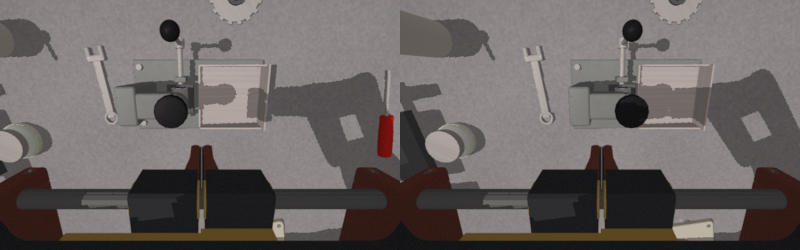

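Both wrist pictures show the press lined up with the image. The head is at about (273,178) in the first and (371,178) in the second; the knob is at (271.5,49) and (371.5,49).

```bash
python3 - <<'E'
from h import *
import pickle
o=pickle.load(open("w.pkl","rb")); S=viewer.camera_params("side"); Tp=viewer.camera_params("top")
w=lambda a,b:[ray(o[0][0],o[0][1],a),ray(o[1][0],o[1][1],b)]
f=lambda a,b:[ray(S,S["pose"],a),ray(Tp,Tp["pose"],b)]
res={}
for n,ww,ff,z in (("head",w((273.5,178),(371,178)),f((292.8,196.2),(304.8,229.1)),193),("knob",w((271.5,49.2),(371.5,49.2)),f((314.8,183.4),(311.6,196.4)),165)):
    print(n,"wrist",tri(ww)[0].round(1),"fixed",tri(ff)[0].round(1),"all",tri(ww+ff)[0].round(1),np.round(tri(ww+ff)[1],1))
    print("  onz",[onz(r,z)[:2].round(1) for r in ww+ff])
E
```

```text
head wrist [479.7  86.3 184.8] fixed [482.3  88.1 181.1] all [480.3  86.8 184. ] [0.7 1.  1.1 2.3]
  onz [array([481.3,  84.7]), array([481.5,  87.4]), array([470.6,  81.1]), array([481.8,  86.8])]
knob wrist [577.8  69.4 163.1] fixed [580.8  71.6 162.7] all [578.5  70.1 164.9] [1.3 1.1 0.2 2.4]
  onz [array([577.5,  69.1]), array([577.5,  69.7]), array([578.3,  70.3]), array([580.6,  71.3])]
```

The points agree: the knob is 99.4 mm from the head (100 expected), both heights fit, and psi = -9.7°. Now to stamp.

```bash
python3 - <<'E'
from h import *
psi=np.radians(-9.7); q=pose_q(psi); h=np.array([480.5,86.8,0]); t=env.tips_ahead
env.reach(h+[0,0,193+t+25],q)
env.move_l(h+[0,0,193+t+5],rate=80); env.hold(.2)
f0=env.read_state()['force'].copy()
r=env.move_l(h+[0,0,165+t],rate=30,f_stop=22)
s=env.read_state(); print(r,s['tool_pos'].round(1),s['tool_pos'][2]-t,(s['force']-f0).round(1),s['time_s'])
cv2.imwrite("pics/press.png",viewer.camera("top"))
env.hold(.1); s=env.read_state(); print(s['tool_pos'][2]-t,(s['force']-f0).round(1))
E
```

```text
True [480.8  86.8 248.5] 168.52893945088996 [-4.  -1.4 13.8] 6.8167
168.6966402199057 [-2.6 -1.1 13.5]
```

```bash
python3 - <<'E'
from h import *
t=env.tips_ahead; p=env.read_state()['tool_pos'].copy(); p[:2]=480.5,86.8
for z in (167.5,166.5,165.5):
    p[2]=z+t; env.move_l(p,rate=20,f_stop=16); s=env.read_state(); print(z,s['tool_pos'][2]-t,s['force'].round(1),s['time_s'])
    if s['force'][2]>22: break
env.hold(1.1); s=env.read_state(); print(s['tool_pos'][2]-t,s['force'].round(1),s['time_s'])
E
```

```text
167.5 168.29251273888454 [-2.8 -0.9 13.9] 7.2167
166.5 168.14591040832255 [-6.8 -0.9 24.6] 7.4667
168.14714765022126 [-7.2 -1.4 22.8] 8.5667
```

The plunger was on its stop (force rose to 23 N without moving) and held for 1.1 s. Now release it and straddle the knob.

```bash
python3 - <<'E'
from h import *
t=env.tips_ahead; psi=np.radians(-9.7); q=pose_q(psi)
env.move_l(np.array([480.5,86.8,215+t]),rate=60)
set_gripper(38)
k=np.array([578.5,70,0])
env.reach(k+[0,0,210+t],q); env.hold(.2)
im,P,T=wcam(); cv2.imwrite("pics/knob.png",im)
print(env.read_state()['force'].round(1))
r=env.move_l(k+[0,0,155+t],rate=50,f_stop=8); s=env.read_state(); print(r,s['tool_pos'].round(1),s['force'].round(1),s['width'],s['time_s'])
cv2.imwrite("pics/kn2.png",np.hstack([im[100:400,120:520],viewer.camera("wrist")[100:400,120:520]]))
E
```

```text
[-0.1 -0.7 -0.1]
False [578.7  70.  235.3] [-0.1 -0.2 -0.3] 37.85143134682032 12.2583
```

View pics/kn2.png

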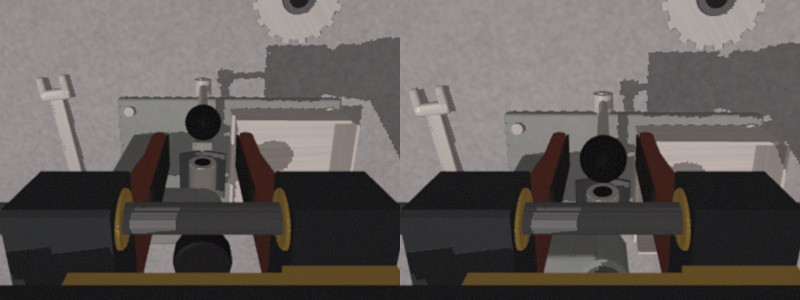

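The picture shows the knob centred between the two fingers (about (603,158) in the right half) with no contact. Now tip it along the lever's arc.

```bash
cat >> h.py <<'E'
PSI=np.radians(-9.7); K=np.array([578.5,70,55.])
def arc(th,d=70):
    tilt=np.clip(th,0,.8)/2
    p=R.from_euler('z',PSI).apply(R.from_euler('x',th).apply([0,0,110.]))+K
    qq=pose_q(PSI,tilt); return p-d*R.from_quat(qq).apply([0,0,1.]),qq
def sweep(ths,rate=50,f=12):
    for th in ths:
        p,qq=arc(th); r=env.move_l(p,qq,rate=rate,f_stop=f); s=env.read_state()
        print(round(th,2),r,s['force'].round(1),np.linalg.norm(s['tool_pos']-p).round(1),round(s['time_s'],1))
        if r: return
E
python3 - <<'E'
from h import *
try: print([env.ik(*arc(x)) is not None for x in (.4,.92)])
except Exception as e: print(e)
sweep([.12,.24,.36,.48,.6,.7,.78,.82,.85,.88,.91])
cv2.imwrite("pics/tip.png",np.hstack([viewer.camera("side")[140:300,240:400],viewer.camera("top")[140:300,240:400]]).repeat(2,0).repeat(2,1))
E
```

```text
[True, True]
0.12 False [-0.2  0.2 -0.6] 0.3 12.8
0.24 False [ 0.2 -0.2 -0.6] 0.1 13.3
0.36 False [ 0.1 -0.1  0.2] 0.1 13.8
0.48 False [0.4 0.2 0.2] 0.0 14.3
0.6 False [-0.4 -0.3  0.1] 0.1 14.8
0.7 False [-0. -0.  0.] 0.1 15.2
0.78 False [-0.1  1.  -0.1] 0.1 15.6
0.82 False [ 0.1 -0.   0.7] 0.1 15.9
0.85 False [-0.5 -0.4 -0.7] 0.1 16.1
0.88 False [1.4 4.8 6.3] 1.1 16.4
0.91 False [ 1.4 14.6 14.3] 3.4 16.6
```

View pics/tip.png

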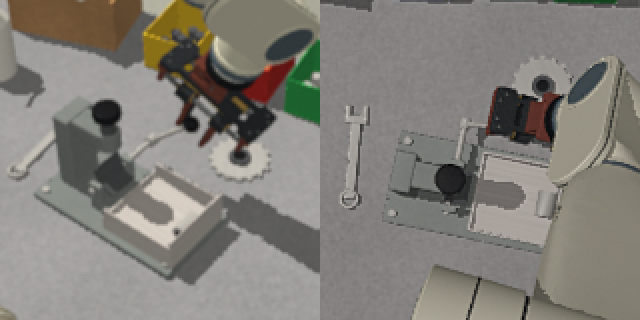

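The lever is on its stop (about 20 N), the cradle is tipped, and the sleeve lies in the tray at about (545,205) in the right half. Now bring the lever back.

```bash
python3 - <<'E'
from h import *
sweep([.8],f=40)
sweep([.68,.56,.44,.32,.2,.1,.02,-.02,-.05,-.08,-.11])
E
```

```text
0.8 False [ 0.8 -0.7 -0.9] 0.1 17.1
0.68 False [-0.2  0.7 -0.3] 0.1 17.6
0.56 False [ 0.2 -0.3  0.3] 0.1 18.1
0.44 False [ 0.2 -0.3 -0. ] 0.3 18.6
0.32 False [ 0.1 -0.7 -0.3] 0.2 19.1
0.2 False [-0.3 -0.2  0.5] 0.2 19.6
0.1 False [-0.3 -0.2  0.2] 0.2 20.0
0.02 False [ 0.   0.1 -0.4] 0.1 20.4
-0.02 False [ 0.1 -0.8 -0.1] 0.1 20.7
-0.05 False [ 0.6 -0.4  0.1] 0.1 20.9
-0.08 False [ -1.4 -12.8   4.2] 2.1 21.2
-0.11 False [ -4.1 -25.3   7.2] 4.6 21.4
```

Lever is on its upright stop. Centre the fingers, lift clear and check.

```bash
python3 - <<'E'
from h import *
sweep([0.0],f=60)
p=env.read_state()['tool_pos'].copy(); p[2]+=100; env.move_l(p,rate=80)
c=R.from_euler('z',PSI).apply([0,0,0])+np.array([480.5,86.8,0])
env.reach(np.array([480.5,86.8,0])+R.from_euler('z',PSI).apply([-25,-40,350]),pose_q(PSI)); env.hold(.3)
im,P,T=wcam(); cv2.imwrite("pics/end.png",im)
for cc,s in blobs(im,(200,0,400,260),40,150): print(cc.round(1),s, onz(ray(P,T,s[:2]+s[2:4]/2),165).round(1))
print(env.read_state()['time_s'])
E
```

```text
0.0 False [ 0.6 -0.9 -0.2] 0.2 21.8
[272.6  50.4] [257  33  31  35 804] [577.6  69.3 165. ]
[279.8 182.3] [ 249  153   52   53 1401] [476.1  89.2 165. ]
24.1417
```

View pics/end.png

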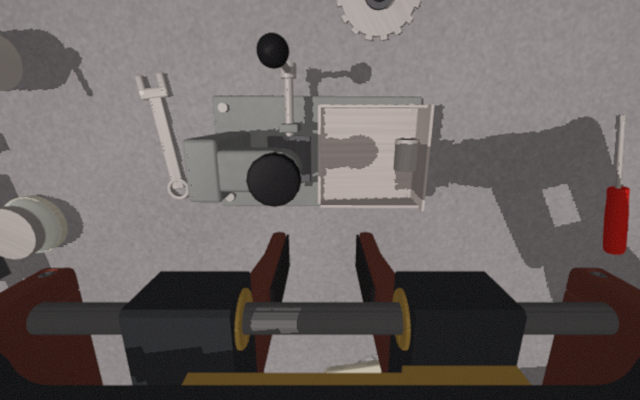

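The knob is back at its starting point (577.6, 69.3; it was 577.5, 69.1). The head is up, the sleeve lies in the tray at about (405,155), and the bystanders in view haven't moved.

```bash
python3 -c "
from station import workorder; print(workorder.sign_off())"
```

```text
the job is handed in; nothing more can be done
None
```

Job handed in at about 24 s of the 58 s allowed: the sleeve was stamped (head held on its stop for over a second) and tipped into the catch tray, the lever is back upright, and nothing else in view of the last picture moved.

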